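# Clip the muddler into its rack

## Robot

A 7-joint arm with a two-finger parallel gripper is mounted at the origin on the work surface. World frame = base frame: x ahead of the robot, y to its left, z up, the work surface at z = 0. Lengths are in m, angles in rad, forces in N, time in s.
With the tool pointing down it reaches from about 0.4 to 0.85 m from the base axis. Payload 6.9 kg.
Tool frame: the origin (TCP) lies midway between the tips of the shut fingers; the grasp point (between the pads) lies behind it (ctrl.pinch_z is the z of the grasp point in the tool frame, in m); z points along the fingers, y is the direction in which the jaws open and shut (so a half turn about z gives the same grasp; the last joint's range is limited). The gripper opens to 85 mm and grips with 20 to 120 N. Pads are 22 mm wide; open, the fingers measure 114 mm over their backs; the gripper's body (76 mm by 85 mm) begins 54 mm behind the grasp point. The pads swing forward as they close: fully open they stand 13 mm farther back than shut.
Start: joints at [-1.171, 0.507, -0.238, 1.5, 0.126, 1.149, -0.155], TCP at [0.182, 0.598, 0.231] pointing down, gripper open.
Joint ranges: [-3.08, 3.08], [-0.24, 2.05], [-1.43, 1.35], [0, 2.5], [-1.52, 4.66], [0.17, 1.96], [-2.89, 2.89]. Speed limits (rad/s): [2.39, 2.39, 3.14, 3.14, 3.14, 3.14, 3.14].

## Interface

Orientations are given as a unit quaternion [w, x, y, z].
In Python, from station import ctrl, get_state, vision, ticket, models gives the robot as it stands. Calls block until the motion is done:
- ctrl.movep(position, orientation): joint-space move of the TCP to a pose.
- ctrl.movel(position, frame=None, max_speed=0.15): straight line of the TCP; frame=None keeps the orientation; max_speed is the mean speed in m/s.
- ctrl.set_joints(angles): joint-space move.
- ctrl.ungrasp() and ctrl.close_gripper(force=None): open the fingers fully, or close them until they stop; force is the grip in N (None keeps the last).
- ctrl.pause(seconds).
- ctrl.ik(position, orientation): joint angles nearest the present ones, or None.
- get_state(): the state.
- vision.grab_frame(name): name is "side" or "top"; returns (picture, depth): 384x512x3 uint8, blue, green, red; 384x512 float32, m along the optical axis (not along the pixel's ray), 0 where there is no reading.
- vision.camera_info(name): a dict with "mtx" (3x3 intrinsics, pixels), "R" (3x3) and "t" (3): a world point X has camera coordinates R X + t. Camera axes: x right, y down, z forward; pixel columns grow to the right and rows downward; lengths in m; the calibration is good to about 2 mm. A picture is of the moment at which its call begins. camera_info takes no time and is no camera call.
A pose or a line that the arm cannot do raises ctrl.Unreachable and nothing moves.
- ticket.close_job(): hands the job in, once; it reports no verdict.
Trained networks look in the newest picture that a camera, given by its name, has taken for a name from the list of things; names that differ only in an ending like _2 or _b are one class to them, and where a whole thing is asked for, a point or a joint stands for the part that bears it (a point fixed in the world has none). Each returns a list of dicts, best first, with "p" (0 to 1); they miss things now and then, are a little off and sometimes report something else, mostly with a low value. They report only what shows in the picture. A call takes as long as a camera call. They do not tell look-alikes from the thing itself.
- models.recognise(camera, target): "point" ([column, row] in pixels, amid what is visible of it).
- models.masks_of(camera, target): "mask" (384x512 bool, what is visible of it) and "point" ([column, row] in pixels, amid what is visible of it).
The state is a dict: "time": time; "qpos": joint angles; "qd": joint speeds; "tau": joint torques, N m; "tcp_pos": TCP position; "eef_rot": TCP orientation; "contact_force": force on the tool from outside, world axes, zero at the start; "wrist_torque": the same for the moment, N m; "width": finger opening in m.
Only numpy, scipy, OpenCV 4.12 (cv2) and the standard library are available. Lean on these libraries where they do the work, as an engineer would, in place of code of your own. Each camera call takes 0.05 s, during which the arm holds its last target.

## Task

Take the muddler from the white rest and press it gently down into the clip rack until the spring fingers of both clips have snapped closed over it and it sits fully home. Leave it there, let go of, with its red collar up against the outer side of the red clip. Do not ram the rack and leave everything else where it stands.

Things in the scene. Friction and masses are not known exactly. Their poses are not given: they have to be found in the camera images.
- muddler: Bar muddler, 160 to 260 g: straight dark-wood shaft, 24 mm thick, along its own y axis from y = -100 to +72 mm. Origin on the axis, within 10 mm of the centre of mass. Black foot (30 mm thick) y = -118 to -100; red collar (34 mm) y = 72 to 82; knob (28 mm) to y = 120. Starts level in the rest, axis 45 mm above the table.
- collar (a point): Point on the muddler's axis in the plane of the red collar's inner face (towards the shaft): the muddler's y = +72 mm.
- rest: White drying rest, fixed, holds the muddler at the start along the rest's y axis, up to 8 mm off centre. Plate 80 x 130 mm, 6 mm thick; two open saddles without springs at y = -48 and +48 mm, each 14 mm along y and 36 mm across, floor 33 mm and cheeks 44 mm above the table. Origin: centre of its underside.
- rack: Clip rack, bolted down: dark base plate 100 x 200 mm, 8 mm thick; origin at the centre of its underside, on the table. A rail (18 mm wide) along its y axis carries two spring clips that grip the shaft along y at x = 0. The rail's height varies and is not measured: a seated shaft's axis lies 48 to 93 mm above the table. A total contact force over 55 N (some 35 N of push on top of the grip of the springs) damages it.
- red_clip (a point): Point on the base plate's top below the outer face (rack y = +72 mm) of the red clip, against which the collar belongs. The red clip's block fills rack y = 48 to 72 mm and has a U-shaped seat, 25.6 mm wide, open upwards. The pair of clips floats sideways (rack x) up to 4 mm on soft centring springs. Sliding the seated shaft lengthwise takes about 3 to 10 N, more if it is pressed down meanwhile.
- black_clip (a point): Point on the base plate's top below the outer face (rack y = -72 mm) of the black clip; its block fills rack y = -72 to -48 mm. Between the two clips only the narrow rail (its top 26 mm below the seated axis) and the base plate lie under the shaft: room for gripper fingers.
- rack_mid (a point): Centre of the base plate's top (8 mm up). How it snaps, both clips together: the shaft is guided by the flares (tops 28 mm above the seated axis, mouth 34 mm wide), forces the finger noses apart (9 mm above the seated axis, gap 13 mm) at a peak of 7 to 14 N, then must be pushed the last millimetres on to the rigid seat floor.
- finger_red_near (a joint): Spring finger (red clip, the one on the rack's -x (near) side): hinge angle in rad, opening outwards. 0 = its rest stop, 0.13 to 0.17 while the widest part of the shaft passes its nose, about 0.065 (0.025 to 0.095) once closed over a fully seated shaft.
- finger_red_far (a joint): Spring finger (red clip, the one on the rack's +x (far) side): hinge angle in rad, opening outwards. 0 = its rest stop, 0.13 to 0.17 while the widest part of the shaft passes its nose, about 0.065 (0.025 to 0.095) once closed over a fully seated shaft.
- finger_black_near (a joint): Spring finger (black clip, the one on the rack's -x (near) side): hinge angle in rad, opening outwards. 0 = its rest stop, 0.13 to 0.17 while the widest part of the shaft passes its nose, about 0.065 (0.025 to 0.095) once closed over a fully seated shaft.
- finger_black_far (a joint): Spring finger (black clip, the one on the rack's +x (far) side): hinge angle in rad, opening outwards. 0 = its rest stop, 0.13 to 0.17 while the widest part of the shaft passes its nose, about 0.065 (0.025 to 0.095) once closed over a fully seated shaft.
- jigger: Bystander: small steel double-cone measuring cup, 42 mm across, 75 mm tall. Origin at its underside.
- tin: Bystander: open aluminium cup, 84 mm across, 100 mm tall. Origin at its underside.
- green_bottle: Bystander: green glass bottle with red cap, 68 mm across, 200 mm tall. Origin at its underside.
- amber_bottle: Bystander: amber bottle with black cap, 60 mm across, 170 mm tall. Origin at its underside.
- jar: Bystander: clear jar with red lid, 64 mm across, 85 mm tall. Origin at its underside.
- bowl: Bystander: white bowl, 110 mm across, 45 mm tall. Origin at its underside.
- spatula: Bystander: spatula lying flat, about 200 mm long.
Not all that is in view belongs to the job. Of the things that look like the muddler, the largest one is meant. What is shaped like the rack but green is not meant.

How it is judged:
By the outcome, as a careful person would: the job done as asked, in the order asked, and still so for the second after the job is handed in, with the robot touching nothing.
It also fails if it takes over 64 s, if anything falls off the work surface, if the arm or the gripper's body presses on something with over 40 N, if the wrist force passes 120 N, or if a joint passes its speed limit or range.

## Working session

There is one attempt and no reset: what is moved stays moved. The work goes in short steps, each a Python script; the robot and the scene stay as the last script left them, time stands still between calls to the robot, and variables do not carry over. Pictures are saved under pics/ and viewed, and the job is handed in when it is done.

```bash
ls; mkdir -p pics; python3 - <<'E'
from station import ctrl, get_state, vision, ticket, models
import cv2
for n in ("side","top"):
    p,d=vision.grab_frame(n); cv2.imwrite(f"pics/{n}0.png",p)
    i=vision.camera_info(n); print(n,i["mtx"].tolist(),i["R"].round(4).tolist(),i["t"].round(4).tolist())
    for t in ("muddler","rack","rest","collar","red_clip","black_clip"):
        print(t,[(round(r["p"],2),[round(float(v)) for v in r["point"]]) for r in models.recognise(n,t)])
print(ctrl.pinch_z,get_state())
E
```

```text
pics
side [[372.3939087894517, 0.0, 257.0263910103372], [0.0, 372.3939087894517, 193.9610468304368], [0.0, 0.0, 1.0]] [[0.9672, -0.253, 0.0202], [-0.1672, -0.6949, -0.6994], [0.191, 0.6731, -0.7145]] [-0.4462, 0.1073, 1.1075]
muddler [(0.83, [180, 299]), (0.82, [245, 256]), (0.74, [306, 243])]
rack [(0.58, [278, 149]), (0.58, [216, 147])]
rest [(0.79, [299, 254])]
collar [(0.91, [302, 245]), (0.88, [178, 298]), (0.62, [249, 259])]
red_clip [(0.88, [211, 149]), (0.66, [279, 150])]
black_clip [(0.87, [213, 150]), (0.58, [278, 145])]
top [[354.61177121537, 0.0, 256.53428229841694], [0.0, 354.61177121537, 187.66495634600017], [0.0, 0.0, 1.0]] [[-0.0213, -0.9995, -0.0213], [-0.9917, 0.0238, -0.1266], [0.1271, 0.0185, -0.9917]] [0.005, 0.4674, 1.1508]
muddler [(0.88, [320, 162]), (0.83, [318, 210]), (0.7, [343, 271])]
rack [(0.62, [172, 218]), (0.59, [186, 152])]
rest [(0.8, [317, 169]), (0.15, [321, 166])]
collar [(0.92, [320, 164]), (0.6, [316, 216]), (0.55, [344, 271]), (0.28, [185, 152])]
red_clip [(0.75, [186, 153]), (0.74, [172, 214])]
black_clip [(0.96, [186, 152]), (0.69, [170, 216])]
-0.0187 {'time': 0.7, 'qpos': array([-1.17049202,  0.50746053, -0.23757928,  1.50018217,  0.12570528,
        1.14892116, -0.15479196]), 'qd': array([ 0.00071233, -0.00124845,  0.00101028,  0.00190525,  0.00110011,
       -0.00037698,  0.0014949 ]), 'tau': array([ 2.50691237e-04, -6.20197320e+01, -2.18430385e+00, -2.49924195e+01,
        1.38379014e-02,  1.74276640e-03, -1.06053653e-05]), 'tcp_pos': array([0.18163073, 0.59801744, 0.23130495]), 'eef_rot': array([5.72393337e-06, 1.46885612e-01, 9.89153485e-01, 2.31077316e-06]), 'contact_force': array([0.31169075, 0.14512489, 0.06644583]), 'wrist_torque': array([-0.01690931, -0.03586328, -0.01830659]), 'width': 0.08524197464355619}
```

View pics/side0.png

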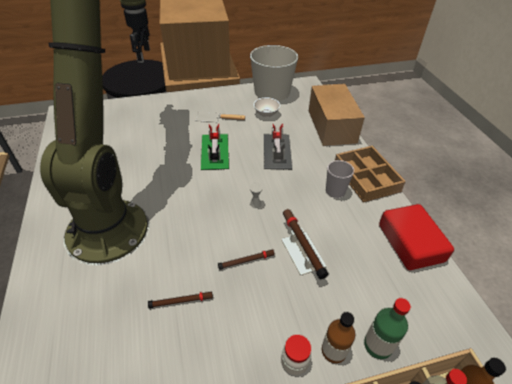

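View pics/top0.png

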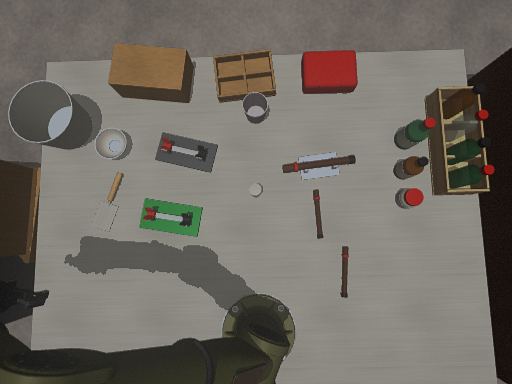

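```bash
cat > h.py <<'E'
from station import ctrl, get_state, vision, ticket, models
import cv2, numpy as np
np.set_printoptions(precision=4,suppress=True)
def cloud(n,d):
    i=vision.camera_info(n);K=i["mtx"];v,u=np.mgrid[0:384,0:512]
    c=np.stack([(u-K[0,2])/K[0,0]*d,(v-K[1,2])/K[1,1]*d,d],-1)
    return (c-i["t"])@i["R"]
def proj(n,X):
    i=vision.camera_info(n);c=i["R"]@np.asarray(X)+i["t"];c=i["mtx"]@c;return c[:2]/c[2]
E
python3 - <<'E'
from h import *
for n in ("top","side"):
    p,d=vision.grab_frame(n);W=cloud(n,d);np.savez(f"f_{n}.npz",p=p,d=d,W=W)
    for t in ("muddler","rest","rack"):
        for r in models.masks_of(n,t):
            m=r["mask"]&(d>0);q=W[m]
            if r["p"]<.3 or len(q)<10: continue
            mu=np.median(q,0);e=q[:,:2]-q[:,:2].mean(0);w,v=np.linalg.eigh(e.T@e);a=v[:,1];s=e@a
            bgr=p[m].mean(0)
            print(n,t,round(r["p"],2),np.round(r["point"]),len(q),mu,"axis",a,"len",np.ptp(s),"mid",q[:,:2].mean(0)+a*(s.max()+s.min())/2,"z",np.percentile(q[:,2],[5,50,95]),bgr.round())
            np.save(f"m_{n}_{t}_{int(r['point'][0])}.npy",r["mask"])
    c=p[120:200,140:370] if n=="top" else p[110:290,190:350]
    s=min(800/c.shape[1],600/c.shape[0]);cv2.imwrite(f"pics/z_{n}.png",cv2.resize(c,None,fx=s,fy=s,interpolation=cv2.INTER_CUBIC))
E
ls
```

```text
top muddler 0.91 [317. 164.] 555 [ 0.5406 -0.2122  0.0556] axis [-0.1061  0.9944] len 0.23303576420627004 mid [ 0.5408 -0.21  ] z [0.0441 0.0556 0.0607] [54. 60. 77.]
top muddler 0.72 [316. 213.] 259 [ 0.3769 -0.2058  0.0175] axis [-0.9983 -0.059 ] len 0.15646880307378738 mid [ 0.3783 -0.206 ] z [0.0017 0.0175 0.0229] [52. 59. 76.]
top muddler 0.52 [347. 270.] 263 [ 0.1897 -0.2845  0.0181] axis [-0.9971  0.0757] len 0.16480972455619297 mid [ 0.1869 -0.2847] z [0.0108 0.0181 0.0226] [44. 52. 70.]
top muddler 0.48 [164. 151.] 31 [0.5997 0.2973 0.063 ] axis [0.1774 0.9841] len 0.020039224103417054 mid [0.6005 0.2981] z [0.0379 0.063  0.0769] [ 67.  71. 102.]
top rest 0.85 [319. 170.] 583 [ 0.5282 -0.2208  0.0067] axis [-0.1685  0.9857] len 0.13442554332297466 mid [ 0.5374 -0.22  ] z [0.0028 0.0067 0.0349] [164. 154. 147.]
top rack 0.57 [172. 218.] 1681 [0.3766 0.2881 0.0087] axis [0.1715 0.9852] len 0.20107341237153928 mid [0.3782 0.2883] z [0.0044 0.0087 0.0627] [ 73. 116.  70.]
top rack 0.55 [186. 152.] 1672 [0.597  0.2327 0.0089] axis [0.2439 0.9698] len 0.2038416324372992 mid [0.599
[... 982 characters left out ...]
[0.6018 0.2506] z [0.0056 0.0099 0.0617] [85. 89. 96.]
side rack 0.8 [214. 148.] 1065 [0.3745 0.2697 0.0099] axis [0.1922 0.9814] len 0.26828112931102444 mid [0.3831 0.32  ] z [0.005  0.0099 0.0637] [ 70. 117.  73.]
side rack 0.65 [278. 151.] 1059 [0.5967 0.2182 0.0099] axis [0.2674 0.9636] len 0.27480348694989915 mid [0.6092 0.2695] z [0.0045 0.0099 0.0641] [87. 91. 99.]
f_side.npz
f_top.npz
h.py
m_side_muddler_186.npy
m_side_muddler_246.npy
m_side_muddler_277.npy
m_side_muddler_308.npy
m_side_rack_214.npy
m_side_rack_277.npy
m_side_rest_277.npy
m_side_rest_298.npy
m_top_muddler_163.npy
m_top_muddler_316.npy
m_top_muddler_346.npy
m_top_rack_171.npy
m_top_rack_186.npy
m_top_rest_319.npy
pics
```

View pics/z_top.png

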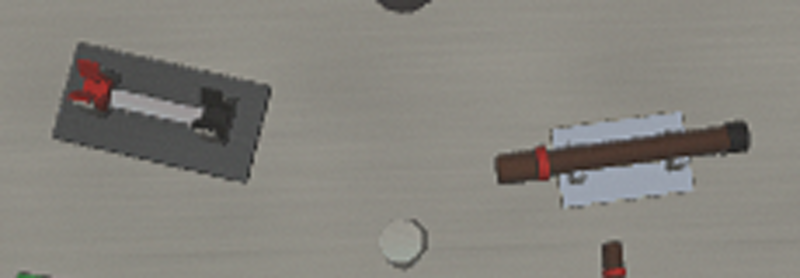

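View pics/z_side.png

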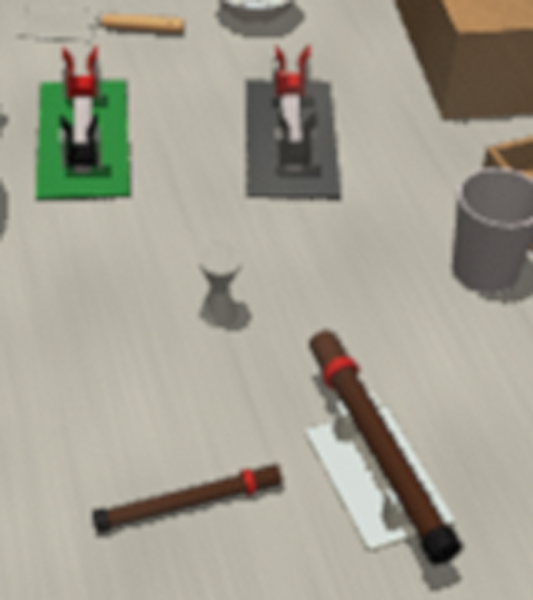

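```bash
cat > fit.py <<'E'
from h import *
def onplane(n,uv,z):
    i=vision.camera_info(n);K=i["mtx"];C=-i["R"].T@i["t"]
    r=np.c_[(uv[:,0]-K[0,2])/K[0,0],(uv[:,1]-K[1,2])/K[1,1],np.ones(len(uv))]@i["R"]
    return (C+r*((z-C[2])/r[:,2])[:,None])[:,:2]
for n,mr,mm in (("top",186,317),("side",277,308)):
    f=np.load(f"f_{n}.npz");p,d,W=f["p"],f["d"],f["W"];hsv=cv2.cvtColor(p,cv2.COLOR_BGR2HSV)
    roi=(np.hypot(W[...,0]-.5995,W[...,1]-.2368)<.16)&(d>0)
    plate=roi&(hsv[...,2]<105)&(W[...,2]<.10)
    if n=="top": plate&=W[...,0]>.5
    k=cv2.morphologyEx(plate.astype(np.uint8),cv2.MORPH_OPEN,np.ones((3,3)))
    _,l,st,_=cv2.connectedComponentsWithStats(k);j=1+np.argmax(st[1:,4]);plate=l==j
    low=plate&(abs(W[...,2]-.008)<.006)
    v,u=np.nonzero(low);xy=onplane(n,np.c_[u,v].astype(float),.008)
    (c,s,a)=cv2.minAreaRect((xy*1000).astype(np.float32))
    print(n,"plate rect",np.array(c),s,a,"z",np.median(W[low][:,2]))
    # rail and clip in rack frame
    b=cv2.boxPoints((c,s,a))/1000; e=[b[1]-b[0],b[2]-b[1]];ax=max(e,key=np.linalg.norm);ax/=np.linalg.norm(ax);ax*=np.sign(ax[1])
    xa=np.array([ax[1],-ax[0]])
    L=(W[...,:2]-np.array(c)/1000);Y=L@ax;X=L@xa
    print(" axis",ax,"yaw",np.arctan2(-ax[0],ax[1]))
    rail=roi&(abs(Y)<.043)&(abs(X)<.025)&(W[...,2]>.015)
    print(" rail",rail.sum(),"z",np.percentile(W[rail][:,2],[5,25,50,75,95]),"X",np.percentile(X[rail],[5,50,95]))
    for nm,lo,hi in(("red",.03,.09),("blk",-.09,-.03)):
        q=roi&(Y>lo)&(Y<hi)&(abs(X)<.04)&(W[...,2]>.02)&(W[...,2]<.2)
        print(" ",nm,q.sum(),"X",X[q].min(),X[q].max(),"Y",Y[q].min(),Y[q].max(),"z",np.percentile(W[q][:,2],[50,90,99]))
    # muddler
    q=(W[...,2]>.035)&(abs(W[...,0]-.54)<.05)&(abs(W[...,1]+.21)<.16)&(d>0)
    m=np.load(f"m_{n}_muddler_{mm}.npy")
    red=q&(hsv[...,1]>170)&(hsv[...,2]>110)&((hsv[...,0]<8)|(hsv[...,0]>172))
    sh=q&(hsv[...,2]<110)
    vx=cv2.fitLine(W[sh][:,:2].astype(np.float32),cv2.DIST_HUBER,0,.001,.001).ravel();dx=vx[:2]*np.sign(vx[1])
    nx=np.array([dx[1],-dx[0]])
    E=(W[sh][:,:2]-vx[2:]);s=E@dx;t=E@nx
    print(" mud",sh.sum(),"dir",dx,"yaw",np.arctan2(-dx[0],dx[1]),"pt",vx[2:],"ends",vx[2:]+dx*s.min(),vx[2:]+dx*s.max(),np.ptp(s),"wid",np.percentile(t,[2,50,98]),"topz",np.percentile(W[sh][:,2],[50,90]))
    print(" red",red.sum(),W[red].mean(0),"s from mid",np.percentile((W[red][:,:2]-vx[2:])@dx-(s.min()+s.max())/2,[5,50,95]))
E
python3 fit.py
```

```text
top plate rect [601.145  235.2028] (200.22610473632812, 100.14676666259766) 75.36078643798828 z 0.00797276109221158
 axis [0.2527 0.9675] yaw -0.25550267
 rail 131 z [0.0193 0.0229 0.0241 0.0255 0.0273] X [-0.0084  0.0004  0.0084]
  red 161 X -0.0205267732943563 0.02006849839311312 Y 0.03044346886839704 0.07435119119007837 z [0.0406 0.075  0.0798]
  blk 138 X -0.020596936452548047 0.020875991862418466 Y -0.07171194733111987 -0.03023300812013908 z [0.0458 0.0761 0.0804]Traceback (most recent call last):
  File "fit.py", line 29, in <module>
    m=np.load(f"m_{n}_muddler_{mm}.npy")
    fid = stack.enter_context(open(os.fspath(file), "rb"))
                              ~~~~^^^^^^^^^^^^^^^^^^^^^^^
FileNotFoundError: [Errno 2] No such file or directory: 'm_top_muddler_317.npy'
```

```bash
sed -i '/m=np.load/d' fit.py; python3 fit.py
```

```text
top plate rect [601.145  235.2028] (200.22610473632812, 100.14676666259766) 75.36078643798828 z 0.00797276109221158
 axis [0.2527 0.9675] yaw -0.25550267
 rail 131 z [0.0193 0.0229 0.0241 0.0255 0.0273] X [-0.0084  0.0004  0.0084]
  red 161 X -0.0205267732943563 0.02006849839311312 Y 0.03044346886839704 0.07435119119007837 z [0.0406 0.075  0.0798]
  blk 138 X -0.020596936452548047 0.020875991862418466 Y -0.07171194733111987 -0.03023300812013908 z [0.0458 0.0761 0.0804]
 mud 538 dir [-0.1114  0.9938] yaw 0.11160822 pt [ 0.5398 -0.2125] ends [ 0.5529 -0.3292] [ 0.5263 -0.0927] 0.23801512817412002 wid [-0.012  -0.0004  0.0131] topz [0.0555 0.0594]
 red 18 [ 0.5298 -0.1358  0.0601] s from mid [0.0727 0.0757 0.0793]
side plate rect [597.7277 231.9661] (201.8080291748047, 95.57258605957031) 74.58877563476562 z 0.008808403929290668
 axis [0.2657 0.964 ] yaw -0.2689768
 rail 51 z [0.0221 0.0243 0.0251 0.0262 0.0325] X [-0.0073  0.0031  0.0103]
  red 147 X -0.019988406305002364 0.020767970521050675 Y 0.03346325727482022 0.08418256156632307 z [0.0397 0.0723 0.0794]
  blk 149 X -0.018189448388949696 0.02275277033238677 Y -0.06900789445071802 -0.04183278302563644 z [0.0408 0.0735 0.0801]
 mud 597 dir [-0.1236  0.9923] yaw 0.12389119 pt [ 0.5405 -0.2602] ends [ 0.5491 -0.3289] [ 0.52   -0.0951] 0.23565266896237552 wid [-0.0089 -0.0002  0.0121] topz [0.0551 0.0587]
 red 30 [ 0.5246 -0.1347  0.0576] s from mid [0.0734 0.0772 0.0837]
```

```bash
cat >> h.py <<'E'
from scipy.spatial.transform import Rotation as Ro
PM=np.array([.5397,-.2120]);YM=.114
PR=np.array([.6005,.2350]);YR=-.257
def quat(yaw,s=1):
    x=np.array([np.cos(yaw),np.sin(yaw),0])*s;y=np.array([-np.sin(yaw),np.cos(yaw),0])*s
    q=Ro.from_matrix(np.c_[y,x,[0,0,-1]]).as_quat();return [q[3],q[0],q[1],q[2]]
def st(tag=""):
    s=get_state();print(tag,"t%.2f"%s["time"],"tcp",s["tcp_pos"],"F",s["contact_force"].round(2),"M",s["wrist_torque"].round(2),"w %.4f"%s["width"]);return s
E
python3 - <<'E'
from h import *
for s in(1,-1):
    print(s,ctrl.ik([*PM,.25],quat(YM,s)),ctrl.ik([*PM,.03],quat(YM,s)),ctrl.ik([*PR,.2],quat(YR,s)),ctrl.ik([*PR,.03],quat(YR,s)))
E
```

```text
1 [-0.1076  0.4975  0.7098  1.6012 -0.3442  1.1718  0.7915] [ 0.0518  0.7138  0.4558  1.8571 -0.4759  0.6803  0.9018] [-0.5261  0.5644  0.1962  1.4938 -0.1176  1.0949 -0.5627] [-0.5105  0.7444  0.1696  1.671  -0.1703  0.7406 -0.5159]
-1 [-0.3     0.6527  1.1518  1.6033 -0.6147  1.2945 -2.0775] [-0.2677  0.9922  1.1497  1.861  -1.0621  1.0651 -1.6955] [-0.0981  0.5977 -0.5431  1.4874  0.3247  1.147   2.1861] [-0.0974  0.7874 -0.5449  1.665   0.5172  0.8372  2.0191]
```

```bash
python3 - <<'E'
from h import *
ctrl.movep([*PM,.20],quat(YM));st("above")
ctrl.movel([*PM,.08],max_speed=.2)
ctrl.movel([*PM,.025],max_speed=.08);s=st("down")
p,d=vision.grab_frame("side");cv2.imwrite("pics/pre.png",cv2.resize(p[150:300,200:400],None,fx=4,fy=4,interpolation=cv2.INTER_CUBIC))
E
```

```text
above t4.20 tcp [ 0.5401 -0.211   0.1999] F [-0.47  0.09 -0.57] M [-0.02 -0.   -0.  ] w 0.0857
down t5.78 tcp [ 0.5399 -0.2123  0.0252] F [-0.13  0.59 -0.82] M [-0.03  0.02  0.02] w 0.0850
```

View pics/pre.png

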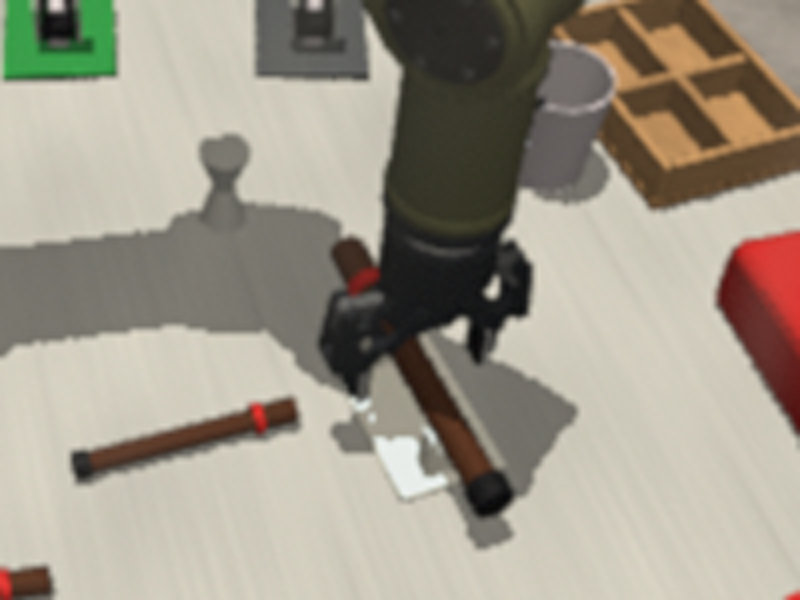

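The open fingers straddle the shaft (crop ~(410,340)) between the saddles, and the collar at (365,280) is clear. I'll grip now.

```bash
python3 - <<'E'
from h import *
ctrl.close_gripper(80);st("grip")
ctrl.movel([*PM,.045],max_speed=.06);st("lift")
ctrl.movel([*PM,.20],max_speed=.2);st("up")
yr=np.array([-np.sin(YR),np.cos(YR)])
T=PR+yr*.004
ctrl.movep([*T,.17],quat(YR));ctrl.pause(.3);st("over rack")
for n in("side","top"):
    p,d=vision.grab_frame(n);np.savez(f"g_{n}.npz",p=p,d=d,W=cloud(n,d))
    c=p[70:220,180:380] if n=="side" else p[100:220,120:280]
    cv2.imwrite(f"pics/over_{n}.png",cv2.resize(c,None,fx=4,fy=4,interpolation=cv2.INTER_CUBIC))
E
```

```text
grip t6.44 tcp [ 0.5401 -0.2121  0.0254] F [0.05 0.64 4.44] M [ 0.12 -0.03 -0.  ] w 0.0222
lift t6.92 tcp [ 0.5398 -0.212   0.0453] F [ 0.34  0.28 -2.14] M [-0.03 -0.03 -0.07] w 0.0218
up t7.85 tcp [ 0.5391 -0.2115  0.1988] F [ 0.42 -0.21 -2.49] M [ 0.01 -0.06 -0.04] w 0.0218
over rack t9.82 tcp [0.6018 0.2381 0.1702] F [-0.05 -0.   -1.7 ] M [-0.01  0.05 -0.06] w 0.0213
```

View pics/over_side.png

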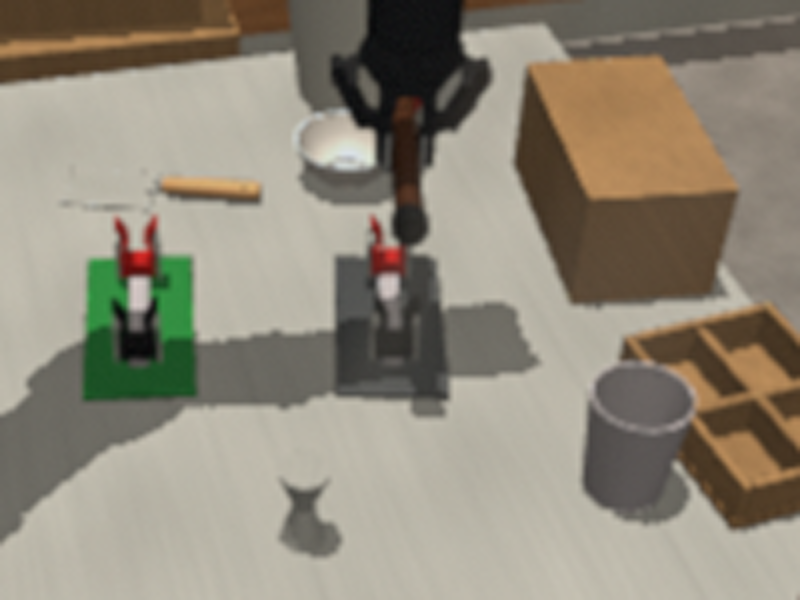

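View pics/over_top.png

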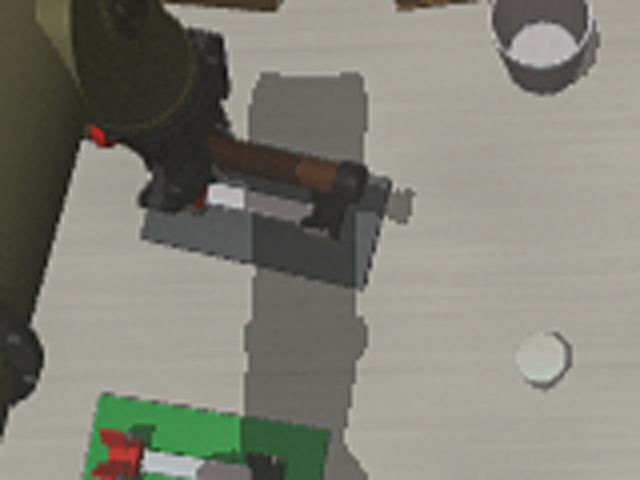

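```bash
cat > chk.py <<'E'
from h import *
import sys
zlo,zhi,y0,y1,pre=float(sys.argv[1]),float(sys.argv[2]),float(sys.argv[3]),float(sys.argv[4]),sys.argv[5]
ax=np.array([-np.sin(YR),np.cos(YR)]);xa=np.array([ax[1],-ax[0]])
for n in("side","top"):
    f=np.load(f"{pre}_{n}.npz");p,d,W=f["p"],f["d"],f["W"];L=W[...,:2]-PR;Y=L@ax;X=L@xa
    m=(d>0)&(W[...,2]>zlo)&(W[...,2]<zhi)&(Y>y0)&(Y<y1)&(abs(X)<.03)
    A=np.polyfit(Y[m],X[m],1)
    print(n,m.sum(),"Ymin",np.sort(Y[m])[:3],"X mid@y=-80",np.polyval(A,-.08),"slope",A[0],"X pct",np.percentile(X[m],[2,50,98]),"z",np.percentile(W[m][:,2],[5,50,90,97]))
    for a in np.arange(y0,y1,.02):
        k=m&(Y>=a)&(Y<a+.02)
        if k.sum()>4: print("   y%.3f"%(a+.01),k.sum(),"X",X[k].min(),X[k].max(),"ztop",np.percentile(W[k][:,2],95))
    hs=cv2.cvtColor(p,cv2.COLOR_BGR2HSV);r=(d>0)&(hs[...,1]>170)&(hs[...,2]>90)&((hs[...,0]<8)|(hs[...,0]>172))&(W[...,2]>zlo)&(abs(X)<.03)&(abs(Y)<.15)
    if r.sum(): print("  red",r.sum(),"Y",np.percentile(Y[r],[0,10,50,90,100]),"z",W[r][:,2].min(),W[r][:,2].max())
E
python3 chk.py .15 .22 -.15 -.02 g
```

```text
side 175 Ymin [-0.1154 -0.1152 -0.1147] X mid@y=-80 0.00047555860455342767 slope -0.004566806657531932 X pct [-0.012  -0.0001  0.0137] z [0.1829 0.1997 0.2037 0.2048]
   y-0.120 49 X -0.013365723626834197 0.014343965361625485 ztop 0.20407923830521277
   y-0.100 37 X -0.0132192821114192 0.015125209126755029 ztop 0.20484058855430973
   y-0.080 25 X -0.009333246250936242 0.009761241438917885 ztop 0.20359994438819834
   y-0.060 25 X -0.008896958971557123 0.011092790810213233 ztop 0.2032626237426775
   y-0.040 28 X -0.010316981383112446 0.012379352361459199 ztop 0.20395599857075472
   y-0.020 11 X -0.010086853932825419 0.012924537826700076 ztop 0.20258277421971754
top 285 Ymin [-0.1146 -0.1143 -0.1142] X mid@y=-80 0.0008267105713327548 slope -0.002927100887646649 X pct [-0.0104  0.0002  0.0138] z [0.1905 0.1998 0.2035 0.2052]
   y-0.120 28 X -0.011672234855955173 0.01655299511051021 ztop 0.20509756737056398
   y-0.100 60 X -0.012396345256433934 0.016285896337445576 ztop 0.20582745256201498
   y-0.080 59 X -0.008886096488785838 0.013484970954349087 ztop 0.20348018675173604
   y-0.060 57 X -0.009508458869999301 0.013759832875643538 ztop 0.20364162640806963
   y-0.040 53 X -0.009941703372878077 0.012868514814085552 ztop 0.20350060121128477
   y-0.020 28 X -0.008942202066366051 0.013082105631578453 ztop 0.2046162632043596
  red 10 Y [0.0785 0.0787 0.0814 0.0858 0.0861] z 0.19584404441072276 0.20488199776060212
```

```bash
cat > press.py <<'E'
from h import *
ax=np.array([-np.sin(YR),np.cos(YR)]);xa=np.array([ax[1],-ax[0]])
T=PR+ax*.006-xa*.0006
ctrl.movel([*T,.12],max_speed=.1)
ctrl.movel([*T,.076],max_speed=.06);ctrl.pause(.2);s=st("pre");F0=np.mean([get_state()["contact_force"]],0)
z=.076
while z>.027:
    z-=.002 if z>.056 else .001
    ctrl.movel([*T,z],max_speed=.03)
    s=get_state();f=s["contact_force"]-F0
    print("%.3f z%.4f f rack x %.1f y %.1f z %.1f M %s t%.2f"%(z,s["tcp_pos"][2],f[:2]@xa,f[:2]@ax,f[2],s["wrist_torque"].round(2),s["time"]))
    if f[2]>16 and z<.040 or f[2]>20 or np.hypot(*f[:2])>12: break
E
python3 press.py
```

```text
pre t11.65 tcp [0.6017 0.241  0.0764] F [ 0.18  0.31 -1.16] M [-0.04  0.05 -0.01] w 0.0213
0.074 z0.0739 f rack x -0.5 y 0.1 z -0.2 M [-0.03  0.    0.  ] t11.90
0.072 z0.0718 f rack x 0.6 y -0.4 z -1.3 M [-0.03  0.03 -0.06] t12.15
0.070 z0.0698 f rack x -0.2 y -0.9 z -2.2 M [ 0.01  0.02 -0.01] t12.40
0.068 z0.0679 f rack x -0.1 y 0.3 z -1.1 M [ 0.01 -0.   -0.02] t12.65
0.066 z0.0658 f rack x -0.4 y -0.5 z -0.3 M [-0.02  0.01 -0.01] t12.90
0.064 z0.0639 f rack x 0.3 y -0.4 z -1.2 M [-0.04 -0.    0.02] t13.15
0.062 z0.0618 f rack x -0.2 y 0.1 z 0.0 M [-0.02 -0.02 -0.05] t13.40
0.060 z0.0598 f rack x 0.2 y -0.2 z -0.7 M [-0.04 -0.02  0.03] t13.65
0.058 z0.0579 f rack x -0.7 y -0.7 z -0.8 M [-0.07 -0.06  0.  ] t13.90
0.056 z0.0558 f rack x -0.4 y -0.5 z -0.6 M [-0.01  0.06  0.04] t14.15
0.055 z0.0549 f rack x 0.7 y -0.0 z -1.3 M [-0.01  0.1   0.07] t14.40
0.054 z0.0539 f rack x -0.7 y -0.6 z -0.0 M [0.03 0.02 0.05] t14.65
0.053 z0.0532 f rack x -0.6 y -0.3 z 1.2 M [0.03 0.11 0.09] t14.90
0.052 z0.0525 f rack x -0.4 y -0.4 z 5.1 M [-0.03  0.04  0.03] t15.15
0.051 z0.0515 f rack x -0.6 y -
[... 988 characters left out ...]
.90
0.036 z0.0358 f rack x -0.7 y 0.7 z -0.4 M [-0.04  0.08 -0.01] t19.15
0.035 z0.0348 f rack x -1.1 y -1.0 z -1.3 M [0.02 0.09 0.  ] t19.40
0.034 z0.0338 f rack x -1.2 y -0.8 z -2.5 M [ 0.03 -0.02  0.  ] t19.65
0.033 z0.0328 f rack x 0.4 y -0.5 z -2.4 M [0.09 0.07 0.01] t19.90
0.032 z0.0318 f rack x -0.4 y -0.8 z -1.5 M [ 0.01  0.03 -0.01] t20.15
0.031 z0.0308 f rack x -0.7 y -1.4 z -3.6 M [0.03 0.06 0.03] t20.40
0.030 z0.0305 f rack x -0.6 y -0.4 z 2.7 M [-0.09  0.1  -0.  ] t20.65
0.029 z0.0304 f rack x -0.5 y -2.0 z 7.8 M [-0.12  0.18  0.01] t20.90
0.028 z0.0303 f rack x -0.5 y -2.2 z 13.9 M [-0.26  0.27  0.06] t21.15
0.027 z0.0302 f rack x -1.2 y -2.1 z 18.9 M [-0.43  0.32  0.07] t21.40
```

```bash
cat > slide.py <<'E'
from h import *
ax=np.array([-np.sin(YR),np.cos(YR)]);xa=np.array([ax[1],-ax[0]])
ctrl.movel([*(PR+ax*.006-xa*.0006),.0303],max_speed=.03);ctrl.pause(.2);s=st("relaxed");F0=s["contact_force"]
y=.006
while y>-.006:
    y-=.0005
    ctrl.movel([*(PR+ax*y-xa*.0006),.0303],max_speed=.02)
    s=get_state();f=s["contact_force"]-0*F0
    print("%.4f y%.4f z%.4f f rack x %.1f y %.1f z %.1f M %s t%.2f"%(y,(s["tcp_pos"][:2]-PR)@ax,s["tcp_pos"][2],f[:2]@xa,f[:2]@ax,f[2],s["wrist_torque"].round(2),s["time"]))
    if abs(f[:2]@ax)>14: break
for n in("side","top"):
    p,d=vision.grab_frame(n);np.savez(f"s_{n}.npz",p=p,d=d,W=cloud(n,d))
    c=p[90:210,220:380] if n=="side" else p[100:220,120:280]
    cv2.imwrite(f"pics/slid_{n}.png",cv2.resize(c,None,fx=5,fy=5,interpolation=cv2.INTER_CUBIC))
E
python3 slide.py; python3 chk.py .035 .075 -.15 -.02 s
```

```text
relaxed t21.86 tcp [0.6017 0.2409 0.0304] F [-1.65 -0.51  3.82] M [-0.05  0.09  0.02] w 0.0217
0.0055 y0.0060 z0.0305 f rack x -0.1 y 2.1 z 3.9 M [ 0.24 -0.04 -0.01] t22.11
0.0050 y0.0059 z0.0305 f rack x 0.3 y 4.2 z 3.2 M [ 0.83 -0.14 -0.06] t22.36
0.0045 y0.0059 z0.0305 f rack x 0.2 y 6.2 z 3.8 M [ 1.1  -0.22 -0.09] t22.61
0.0040 y0.0058 z0.0305 f rack x 0.1 y 6.4 z 3.9 M [ 1.27 -0.32 -0.05] t22.86
0.0035 y0.0056 z0.0304 f rack x -0.5 y 7.3 z 3.0 M [ 1.38 -0.29 -0.06] t23.11
0.0030 y0.0052 z0.0305 f rack x 0.1 y 7.6 z 3.3 M [ 1.39 -0.28 -0.  ] t23.36
0.0025 y0.0047 z0.0304 f rack x -1.5 y 6.6 z 2.8 M [ 1.37 -0.28  0.05] t23.61
0.0020 y0.0042 z0.0305 f rack x 0.1 y 6.9 z 3.6 M [ 1.36 -0.31  0.07] t23.86
0.0015 y0.0037 z0.0305 f rack x 0.2 y 7.7 z 3.7 M [ 1.47 -0.29  0.08] t24.11
0.0010 y0.0032 z0.0305 f rack x 0.1 y 7.1 z 3.9 M [ 1.39 -0.38 -0.11] t24.36
0.0005 y0.0027 z0.0305 f rack x 0.1 y 7.2 z 3.7 M [ 1.38 -0.31  0.06] t24.61
-0.0000 y0.0022 z0.0305 f rack x 0.6 y 7.4 z 4.0 M [ 1.44 -0.3   0.04] t24.86
-0.0005 y0.0017 z0.0305 f rack x 0.0 y 6.9 z 3.8 M [ 1.41 -0.34  0.02] t25.11
[... 1425 characters left out ...]
4.094758814247309e-05 slope 0.003669989932026415 X pct [-0.0205 -0.      0.0199] z [0.049  0.0608 0.0665 0.073 ]
   y-0.120 28 X -0.012854396050630943 0.014504449279207072 ztop 0.06560790951616227
   y-0.100 45 X -0.012819228420372 0.013077877573255821 ztop 0.06548998272454425
   y-0.080 45 X -0.01362124444306421 0.012466325015105082 ztop 0.06421428733023823
   y-0.060 91 X -0.021569025816184344 0.02419000413579655 ztop 0.07416931384033257
   y-0.040 43 X -0.010123902358429552 0.022998535048766148 ztop 0.06436568718740103
   y-0.020 22 X -0.010280460707957888 0.01203321895484717 ztop 0.06377675314491568
  red 13 Y [0.0545 0.0567 0.0645 0.0705 0.0775] z 0.06110343661377187 0.07912297595347693
```

```bash
python3 - <<'E'
from h import *
ax=np.array([-np.sin(YR),np.cos(YR)]);xa=np.array([ax[1],-ax[0]])
P=lambda y,z:[*(PR+ax*y-xa*.0006),z]
ctrl.movel(P(0,.0303),max_speed=.03);st("y relaxed")
ctrl.movel(P(0,.0275),max_speed=.02);ctrl.pause(.2);st("press")
ctrl.movel(P(0,.0303),max_speed=.02);ctrl.pause(.2);st("relax")
ctrl.ungrasp();st("open")
ctrl.movel(P(0,.08),max_speed=.06);st()
ctrl.movel(P(0,.22),max_speed=.2);st()
ctrl.movep([.40,-.02,.30],quat(0));st("away")
for n in("side","top"):
    p,d=vision.grab_frame(n);np.savez(f"e_{n}.npz",p=p,d=d,W=cloud(n,d))
    cv2.imwrite(f"pics/full_{n}.png",p)
    c=p[90:210,220:380] if n=="side" else p[110:200,120:240]
    cv2.imwrite(f"pics/end_{n}.png",cv2.resize(c,None,fx=5,fy=5,interpolation=cv2.INTER_CUBIC))
E
python3 chk.py .035 .085 -.15 .15 e
```

```text
y relaxed t27.77 tcp [0.6002 0.2356 0.0305] F [0.14 3.11 4.62] M [ 0.88 -0.16  0.11] w 0.0219
press t28.27 tcp [0.6022 0.2352 0.0302] F [-0.1   2.85 19.18] M [0.61 0.01 0.12] w 0.0217
relax t28.76 tcp [0.6002 0.2356 0.0304] F [1.22 5.13 5.84] M [ 1.02 -0.18  0.02] w 0.0218
open t29.39 tcp [0.5999 0.235  0.0303] F [-0.21 -0.96  0.57] M [-0.02  0.02  0.01] w 0.0852
 t30.37 tcp [0.5996 0.2352 0.0796] F [-0.54  0.37 -0.01] M [-0.04 -0.06 -0.06] w 0.0855
 t31.22 tcp [0.5992 0.2353 0.2187] F [-0.94 -0.43 -0.02] M [-0.02 -0.01  0.01] w 0.0852
away t32.48 tcp [ 0.4009 -0.0189  0.2999] F [-0.32  0.51 -0.52] M [ 0.03 -0.06 -0.01] w 0.0854
side 461 Ymin [-0.1174 -0.1171 -0.1169] X mid@y=-80 -0.0007704943943545727 slope -0.0004058083668352991 X pct [-0.0213 -0.0011  0.0203] z [0.0406 0.0611 0.0692 0.0773]
   y-0.120 48 X -0.015204612207574313 0.012583829397735434 ztop 0.06336845899395012
   y-0.100 29 X -0.01488315846163433 0.01208931001042879 ztop 0.06439738657696782
   y-0.080 31 X -0.014458346268889586 0.020995731439159938 ztop 0.06471216687721931
   y-0.060 91 X -0.021900331900051525 0.02133
[... 1500 characters left out ...]
3407164 ztop 0.06398660026224809
   y-0.000 42 X -0.010301672366458967 0.011820109351223271 ztop 0.064556591798867
   y0.020 44 X -0.010767300430028088 0.011808797474124087 ztop 0.06432164886260423
   y0.040 47 X -0.014399416307194242 0.01522577242642682 ztop 0.06362129253788998
   y0.060 109 X -0.022002860112858093 0.023749703494874985 ztop 0.07867763333177354
   y0.080 54 X -0.020838207320542614 0.014607219772522346 ztop 0.06892109214184841
   y0.100 51 X -0.01293903922024081 0.013088423521780593 ztop 0.06678189764370049
   y0.120 22 X -0.01173366154503566 0.013946139714338722 ztop 0.06543960723468639
  red 28 Y [0.0501 0.0546 0.0747 0.0801 0.0821] z 0.06031988973564765 0.08203045103814098
```

View pics/end_side.png

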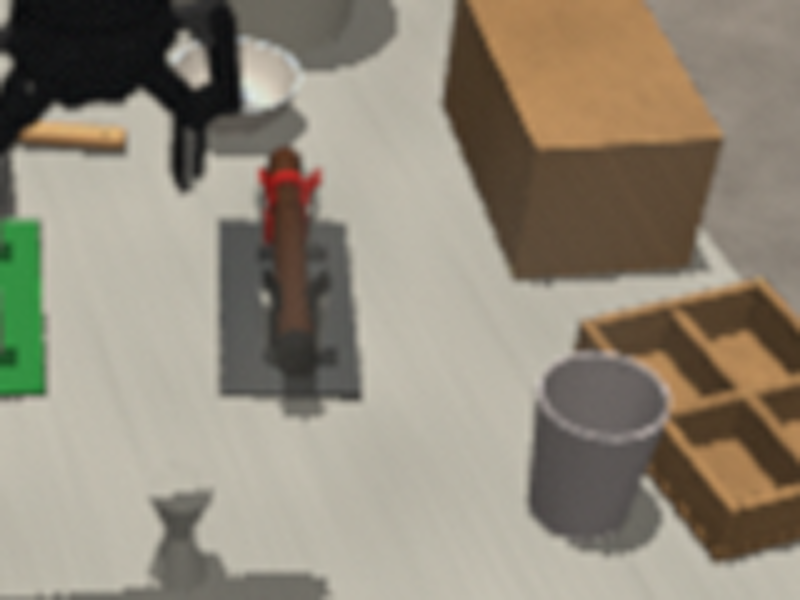

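View pics/end_top.png

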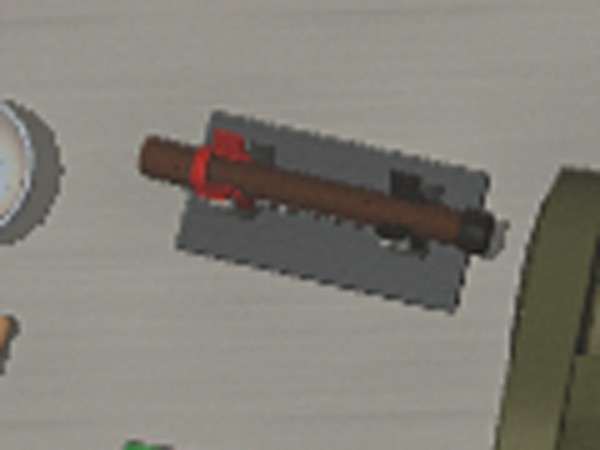

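View pics/full_side.png

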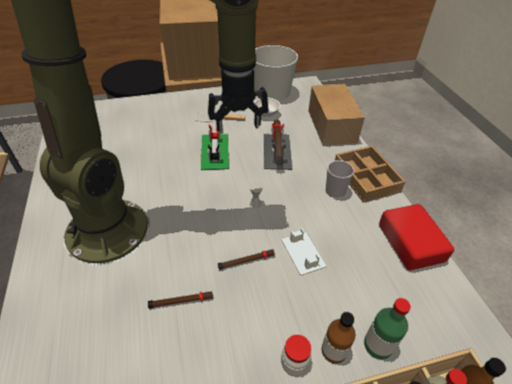

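```bash
python3 -c "
from h import *
ticket.close_job();st()"
```

```text
the job is handed in; nothing more can be done
the job is handed in; nothing more can be done
```

The muddler is snapped into both clips of the dark rack, with its red collar up against the outer side of the red clip. It is released, and I handed the job in at about 32.5 s.

- **Pressing in:** The push peaked at about 11 N as the fingers snapped over. The shaft then came to a hard stop on the seat floor, where I pressed it with about 19 N and repeated that once before letting go.
- **Collar:** I lowered it a few millimetres outside the red clip, then slid it lengthwise at about 7 N until it stopped hard. I held it there at up to 14 N.
- **Final pictures:** The shaft is level and its axis about 51 mm up, against the 50 mm expected from the rail height. No gap shows at the collar. The bystanders looked unmoved by eye, and the arm was clear of everything.
- **Small disagreement:** The foot end read rack y = -117 mm after release and -118 mm before. That is within camera noise, but a gap of up to about 0.5 mm at the collar can't be ruled out.
- **Not checked:** I did not measure the finger hinge angles. That the fingers closed is judged from the drop in force after the snap, the hard stop and the pictures.

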